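Lift the strainer out of the cold-brew column with its T-key

ROBOT

A 7-joint arm with a two-finger parallel gripper is mounted at the origin on a cart in front of the work surface, level with it; the furniture and walls round the work are solid. World frame = base frame: x ahead of the robot, y to its left, z up, the work surface at z = 0. Lengths are in mm, angles in rad, forces in N, time in s.
With the tool pointing down it reaches from about 425 to 1025 mm from the base axis. Payload 3.6 kg.
Tool frame: the origin (TCP) lies midway between the tips of the shut fingers; the grasp point (between the pads) lies 19 mm behind it; z points along the fingers, y is the line along which they close (so a half turn about z gives the same grasp; the last joint's range is limited). The gripper opens to 85 mm and grips with 20 to 120 N. Pads are 22 mm wide; open, the fingers measure 114 mm over their backs; the gripper's body (76 mm by 85 mm) begins 54 mm behind the grasp point. The pads swing forward as they close: fully open they stand 13 mm farther back than shut.
Start: joints at [1.113, 0.591, 0.048, 1.609, -0.033, 0.943, -0.034], TCP at [257.977, -677.553, 231.302] pointing down, gripper open.
Joint ranges: [-2.69, 2.69], [-0.47, 2.24], [-1.27, 1.36], [0.19, 2.51], [-1.53, 4.68], [0.08, 2.07], [-3.09, 3.09]. Speed limits (rad/s): [2.57, 2.57, 3.14, 3.14, 3.14, 3.14, 3.14].

INTERFACE

Orientations are given as [roll, pitch, yaw] about the fixed x, y, z axes, in that order (R = Rz(yaw) Ry(pitch) Rx(roll)).
In Python, from station import robot gives the robot as it stands.
- The arm moves only by the tool servo_tool, never from a script. Its argument "steps" is one flat list of numbers, 4 for each row, row after row: the shift along the tool's x, y, z in units of 30 mm (1.0 is 30 mm), then the turn about the tool's z in units of 5 degrees (1.0 is 5 degrees). A call has 1 to 12 rows; each row is the pose to reach, as a shift and turn from the pose commanded when the call began, along the tool's axes at that moment; what a row does not reach only later rows make up. A row lasts 1/10 s, in which the tool goes at most 50 mm and 8.59 degrees, less where a joint would pass 70% of its speed; a pose out of reach is approached as far as the arm can. A call with a gripper value outside its range is refused whole. "gripper" is the closure, from 0 (fully open) to 1 (shut), set as the call begins (left out, the last holds). The fingers move at their own pace and stop on an object; "newtons" is the grip in N (left out, the last holds). Time passes only in rows, so rows that repeat a pose let the fingers close. It gives the time, the measured TCP pose, the force, the opening and the grip force at its end, in the units of the state.
- robot.get_obs(): the state, without advancing time (a new reading comes with each control period).
- robot.capture(name): name is "scene" or "side" or "wrist"; returns the picture (400x640x3 uint8, red, green, blue); there is no depth.
- robot.camera_info(name): a dict with "fx", "fy", "cx", "cy" (pixels), "position" and "attitude" of the camera in the world. Camera axes: x right, y up, looking along -z (the intrinsics and any distortion apply to the point x, -y, -z); pixel columns grow to the right and rows downward; lengths in mm; the calibration is good to about 2 mm. A picture is of the moment at which its call begins: read the wrist's pose just before it. camera_info takes no time and is no camera call; for the wrist camera it gives the pose at the moment of the call.
- robot.finish_job(): hands the job in; it is judged then, once.
Trained networks look in the newest picture that a camera, given by its name, has taken for a name from the list of things; names that differ only in an ending like _2 or _b are one class to them, and where a whole thing is asked for, a point or a joint stands for the part that bears it (a point fixed in the world has none). Each returns a list of dicts, best first, with "conf" (0 to 1); they miss things now and then, are a little off and sometimes report something else, mostly with a low value. They report only what shows in the picture. A call takes as long as a camera call. They do not tell look-alikes from the thing itself.
- robot.search_frame(camera, target): "at" ([column, row] as shares, 0 to 1, of the picture: columns of its width, rows of its height, amid what is visible of it).
- robot.regions_of(camera, target): "pixels" (400x640 bool, what is visible of it) and "at" ([column, row] as shares, 0 to 1, of the picture: columns of its width, rows of its height, amid what is visible of it).
- robot.mark_of(camera, target): "at" ([column, row] as shares, 0 to 1, of the picture: columns of its width, rows of its height: a listed point, or the origin of a listed thing).
The state is a dict: "clock": time; "joint_positions": joint angles; "joint_velocities": joint speeds; "tau": joint torques, N m; "tool_pos": TCP position; "tool_rot": TCP orientation; "force": force on the tool from outside, world axes, zero at the start; "wrist_torque": the same for the moment, N m; "finger_gap": finger opening in mm; "finger_force": force on a finger pad.
Only numpy, scipy, OpenCV 4.12 (cv2) and the standard library are available. Lean on these libraries where they do the work, as an engineer would, in place of code of your own. Each camera call takes 0.05 s, during which the arm holds its last target. There are 200 camera calls.

TASK

Take the red-handled key from its wooden stand, feel its crossbar gently into the slot of the strainer deep in the clear cold-brew column, turn the key to catch under the cap, and draw the strainer up out of the column. Set it down flat and upright in the middle of the white dish while still holding the key, without dropping it, then let go; the key may stay in it. Do not touch the strainer with the fingers, never force the key, and leave the mug, the glass and the spice jar where they are.

Things in the scene. Friction and masses are not known exactly. Their poses are not given: they have to be found in the camera images.
- column: cold-brew column, fixed: clear upright tube on a 92 mm steel foot, spigot at its front (its own -x, reaching 65 mm from the axis, up to 53 mm high). Tube 72 mm outside, 64 mm inside, rim 140 mm above the worktop. Origin: on the tube axis at worktop height, z up
- column_mouth (a point): centre of the column's open top, level with the rim
- column_seat (a point): centre of the sprung rubber seat inside the column that carries the strainer, 24 mm above the worktop at rest (this point does not move with it). Pressed from above with more than about 2 N the seat sinks, 1 mm for each further 1.5 N, for 8 mm (about 14 N); then it is hard
- strainer: loose steel cup, 52 mm in diameter, 28 mm high, about 300 g, resting on the column's seat near its axis. Origin: centre of its underside, z up its axis. A copper cap 3 mm thick closes its top, with 21 mm of empty space, 42 mm across, under the cap. A key pressed or pulled on it with over 20 N damages it
- strainer_cap (a point): centre of the cap's upper face, 28 mm above the strainer's origin. A slot 26 x 9 mm passes through the cap here. The cap swivels stiffly (0.12 N m) in the cup and its angle is not measured (this point does not turn with it): at the start the slot's long direction lies anywhere within 1.05 rad either way of the column's own x axis
- key: lifting key, 90 g, loose, hanging upright in its stand. Origin: centre of the underside of its crossbar, the very bottom; z up the shank, x along the crossbar. Crossbar 22 x 5 mm, 5 mm high; shank 7 mm thick. Turned 60 to 90 degrees from the slot under the cap, it lifts the strainer, the cap then resting on the crossbar's top face 5 mm above this origin
- key_collar (a point): centre of the underside of the key's flat round collar (34 mm across, 4 mm thick), 13 mm above the key's origin. The collar meets the cap when the crossbar has gone through the slot and is clear beneath the cap, free to turn
- key_grip (a point): middle of the key's handle, on the shank's axis, 145 mm above the key's origin. The handle is a red and black block 26 mm (x) by 16 mm (y), 46 mm high; grip it from above across the 16 mm (the key's y)
- key_stand: key stand, a fixed wooden block 70 x 60 mm, 30 mm high; origin at the centre of its underside, z up. The key hangs in a 27 x 10 mm slot along its x, collar resting on the top
- dish: shallow round white dish, fixed, 124 mm across, rim 12 mm high, flat inner floor 4 mm above the worktop and 110 mm across; origin: centre of its underside, z up
- mug: white staff mug, 82 mm across, 100 mm high, a bystander; origin at the centre of its underside
- glass: clear shot glass, 48 mm across, 60 mm high, a bystander; origin at the centre of its underside
- cinnamon_jar: spice jar with a red lid, 47 mm across, 97 mm high, a bystander; origin at the centre of its underside
Not all that is in view belongs to the job. Several things look just like the dish: the one meant starts farthest to the robot's left.

How it is judged:
By the outcome, as a careful person would: the job done as asked, in the order asked, and still so for the second after the job is handed in, with the robot touching nothing.
It also fails if it takes over 72 s, if anything falls off the work surface, if the arm or the gripper's body presses on something with over 40 N, if the wrist force passes 120 N, or if a joint passes its speed limit or range.

## Working session

There is one attempt and no reset: what is moved stays moved. The work goes in short steps, Python scripts to look and compute and a tool call to move; the robot and the scene stay as the last step left them, time stands still between calls to the robot, and variables do not carry over. Pictures are saved under pics/ and viewed, at most 10 in all, crops included, and the job is handed in when it is done.

Besides the shell and the picture viewer there is one more tool, called after "Call:" as name(argument=value, ...) on one line, values as JSON. servo_tool: Moves the arm, as the interface text tells. Its arguments: {"type":"object","properties":{"steps":{"type":"array","items":{"type":"number"}},"gripper":{"type":"number"},"newtons":{"type":"number"}},"required":["steps"]}

```bash
mkdir -p pics
cat > h.py <<'E'
import numpy as np, cv2
from scipy.spatial.transform import Rotation as R
from station import robot
def save(img,n): cv2.imwrite('pics/'+n,cv2.cvtColor(img,cv2.COLOR_RGB2BGR))
def att(ci):
    a=np.array(ci['attitude'],float)
    return a if a.shape==(3,3) else (R.from_euler('xyz',a).as_matrix() if a.size==3 else R.from_quat(a).as_matrix())
def ray(ci,at):
    u,v=at[0]*640,at[1]*400
    d=np.array([(u-ci['cx'])/ci['fx'],-(v-ci['cy'])/ci['fy'],-1.])
    return np.array(ci['position'],float),att(ci)@d
def onz(ci,at,z):
    p,d=ray(ci,at); return p+d*(z-p[2])/d[2]
def tri(r1,r2):
    (p,d),(q,e)=r1,r2; d=d/np.linalg.norm(d); e=e/np.linalg.norm(e)
    s=np.linalg.lstsq(np.c_[d,-e],q-p,rcond=None)[0]
    a,b=p+s[0]*d,q+s[1]*e; return (a+b)/2,np.linalg.norm(a-b)
def proj(ci,P):
    c=att(ci).T@(np.array(P,float)-ci['position']); return ci['cx']+ci['fx']*c[0]/-c[2], ci['cy']+ci['fy']*c[1]/c[2]
E
cat > a.py <<'E'
from h import *
o=robot.get_obs(); print({k:np.round(v,3).tolist() for k,v in o.items()})
ims=[]; ci={}
for c in('scene','side'):
    ci[c]=robot.camera_info(c); print(c,ci[c]); ims.append(robot.capture(c)); save(ims[-1],c+'0.png')
for t in ['column_mouth','column','column_seat','key_grip','key_collar','key','key_stand','dish','strainer_cap','mug','glass','cinnamon_jar']:
    m={}
    for c in('scene','side'):
        m[c]=robot.mark_of(c,t); print(t,c,[(np.round(np.array(x['at'])*[640,400],1).tolist(),round(x['conf'],2)) for x in m[c][:4]])
    if m['scene'] and m['side']:
        print('   ',[np.round(z,1) for z in tri(ray(ci['scene'],m['scene'][0]['at']),ray(ci['side'],m['side'][0]['at']))])
E
python3 a.py
```

```text
{'clock': 0.0, 'joint_positions': [1.114, 0.592, 0.048, 1.61, -0.033, 0.943, -0.034], 'joint_velocities': [-0.001, 0.001, 0.001, -0.001, -0.0, 0.003, -0.001], 'tau': [-0.001, -54.869, 1.547, -19.813, 0.009, 0.009, -0.0], 'tool_pos': [257.664, -676.771, 230.142], 'tool_rot': [-3.139, 0.0, 0.364], 'force': [-0.649, -0.257, -0.932], 'wrist_torque': [-0.004, -0.036, 0.015], 'finger_force': 0.0, 'finger_gap': 85.2}
scene {'fx': 458.0524059504387, 'fy': 458.0524059504387, 'cx': 314.9838727669114, 'cy': 199.83557858602472, 'position': array([ 403.21798135, -378.87440955, 1105.73555361]), 'attitude': array([ 0.5436021 , -0.01523302, -0.30981683])}
side {'fx': 483.96920997438616, 'fy': 483.96920997438616, 'cx': 315.9612775887779, 'cy': 196.17619629058703, 'position': array([-483.38629456,  521.36100268,  723.09690086]), 'attitude': array([ 1.07284593e+00,  9.17102652e-04, -1.91411106e+00])}
column_mouth scene [([312.8, 204.3], 0.74)]
column_mouth side [([313.4, 182.9], 0.89), ([233.5, 260.2], 0.55)]
    [array([581.7, 151.5, 152. ]), np.float64(7.4)]
column scene [([308.8, 234.4], 0.81)]
colu
[... 820 characters left out ...]
cene [([341.1, 325.6], 0.92), ([268.2, 173.2], 0.79), ([287.0, 300.9], 0.73)]
dish side [([395.2, 219.9], 0.86), ([231.0, 258.7], 0.57)]
    [array([ 576.8, -102.3,  -12.6]), np.float64(0.6)]
strainer_cap scene [([309.1, 219.4], 0.37)]
strainer_cap side []
mug scene [([364.1, 254.7], 0.81)]
mug side [([335.6, 204.7], 0.78)]
    [array([689.2,  45. ,   9.6]), np.float64(10.3)]
glass scene [([332.2, 193.7], 0.52), ([283.6, 301.0], 0.45)]
glass side [([264.4, 220.2], 0.63)]
    [array([6.780e+02, 2.605e+02, 6.000e-01]), np.float64(6.7)]
cinnamon_jar scene [([318.2, 150.2], 0.8), ([309.8, 227.9], 0.74)]
cinnamon_jar side [([212.1, 229.8], 0.7)]
    [array([684. , 412.8,   1.3]), np.float64(4.7)]
```

View pics/scene0.png

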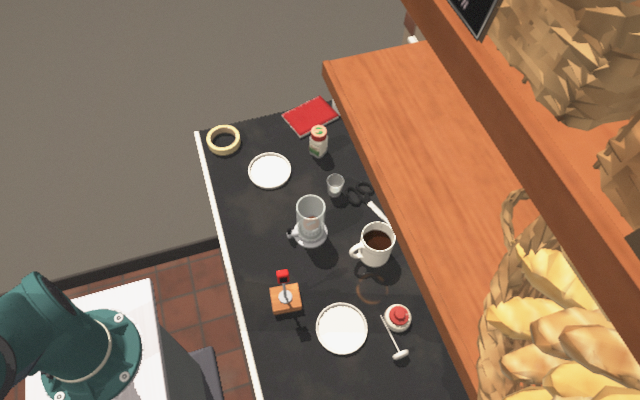

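View pics/side0.png

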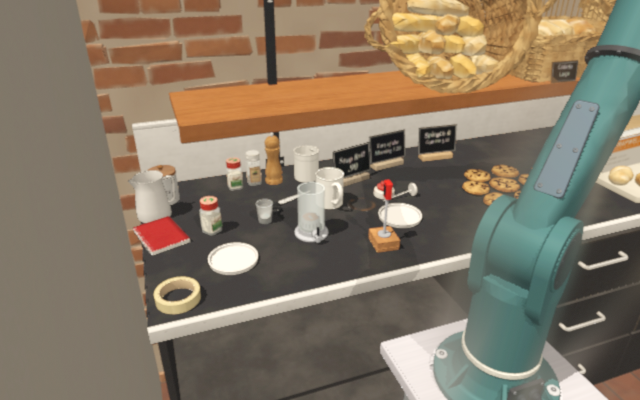

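```bash
python3 -c "
from h import *
s=robot.camera_info('scene');d=robot.camera_info('side')
for n,u,z in [('dA',(341.1,325.6),4),('dB',(268.2,173.2),4),('stand',(283.1,301.7),0),('colmouth',(312.8,204.3),140),('col',(308.8,234.4),0),('mug',(364.1,254.7),0),('glass',(332.2,193.7),0),('jar',(318.2,150.2),0),('grip',(279.5,276.8),162),('coll',(285.7,297.2),30)]:
  print(n,onz(s,(u[0]/640,u[1]/400),z).round(1))
print()
for n,u,z in [('dA',(395.2,219.9),4),('dB',(231,258.7),4),('stand',(383.7,241.2),0),('colmouth',(313.4,182.9),140),('col',(305.9,233.2),0),('mug',(335.6,204.7),0),('glass',(264.4,220.2),0),('jar',(212.1,229.8),0),('grip',(384.4,193.),162)]:
  print(n,onz(d,(u[0]/640,u[1]/400),z).round(1))
"
```

```text
dA [ 574.3 -106.1    4. ]
dB [519.9 376.7   4. ]
stand [457.2  -5.6   0. ]
colmouth [586.2 162.  140. ]
col [573.9 153.7   0. ]
mug [695.2  53.3   0. ]
glass [676.  257.4   0. ]
jar [685.7 416.4   0. ]
grip [457.  -4. 162.]
coll [464.8  -6.8  30. ]

dA [552.5 -88.3   4. ]
dB [524.7 388.6   4. ]
stand [471.1 -11.2   0. ]
colmouth [598.6 142.4 140. ]
col [578.5 171.8   0. ]
mug [698.3  36.5   0. ]
glass [683.5 261.9   0. ]
jar [682.8 411.2   0. ]
grip [447.2  10.7 162. ]
```

Scene view: stand with the red-handled key at (285,297) and handle (282,274), column (310,220), mug (375,245), glass (335,185), jar (318,142). There are two dish look-alikes: A at (341,328), y≈-106, and B at (268,170), y≈+377. B fits, as it is farthest to the robot's left (+y). I'll confirm it in a crop.

Run:
```python
from h import *
s=robot.camera_info('scene');d=robot.camera_info('side');w=robot.camera_info('wrist');print(w, robot.get_obs()['tool_pos'])
n=lambda u:(u[0]/640,u[1]/400)
for a,b in [((323,65),(173,93)),((325,75),(180,130)),((349,113),None)]:
    if b: print('shelf',tri(ray(s,n(a)),ray(d,n(b))))
im=cv2.imread('pics/scene0.png'); sd=cv2.imread('pics/side0.png')
a=cv2.resize(im[120:360,200:420],None,fx=2.2,fy=2.2,interpolation=3)
b=cv2.resize(sd[150:300,130:440],None,fx=1,fy=1)
cv2.imwrite('pics/crop.png',a)
# dish ellipses
for nm,c,i,box in [('A',s,im,(300,290,385,370)),('B',s,im,(238,140,300,200)),('A',d,sd,(370,200,430,235)),('B',d,sd,(200,238,265,278))]:
    x0,y0,x1,y1=box; m=(i[y0:y1,x0:x1].min(2)>150).astype(np.uint8)
    k,l,st,ce=cv2.connectedComponentsWithStats(m); j=1+st[1:,4].argmax()
    cs,_=cv2.findContours((l==j).astype(np.uint8),0,1); e=cv2.fitEllipse(max(cs,key=len))
    print(nm,e, onz(c,n((e[0][0]+x0,e[0][1]+y0)),12).round(1))
```

```text
{'fx': 345.4696158708456, 'fy': 345.4696158708456, 'cx': 317.9850039456946, 'cy': 204.0730037439368, 'position': array([ 327.10389408, -651.8872905 ,  374.7179228 ]), 'attitude': array([-2.88479752e-01, -7.53995728e-04, -1.20726074e+00])} [ 257.97185529 -677.56436804  231.31889349]
shelf (array([698.97290393, 438.93479046, 359.16209814]), np.float64(70.90641985317727))
shelf (array([709.77869724, 450.08975736, 280.43712173]), np.float64(22.27153067216008))
A ((41.190242767333984, 37.90010452270508), (50.225669860839844, 51.997501373291016), 134.7823028564453) [ 571.5 -113.4   12. ]
B ((31.000450134277344, 29.615942001342773), (35.00425338745117, 42.41461181640625), 82.97367095947266) [524.4 382.7  12. ]
A ((26.71293830871582, 16.648725509643555), (30.494653701782227, 45.41789245605469), 75.96141815185547) [555.4 -94.   12. ]
B ((32.3670654296875, 19.757898330688477), (30.563541412353516, 49.97648239135742), 81.35138702392578) [516.3 386.1  12. ]
```

View pics/crop.png

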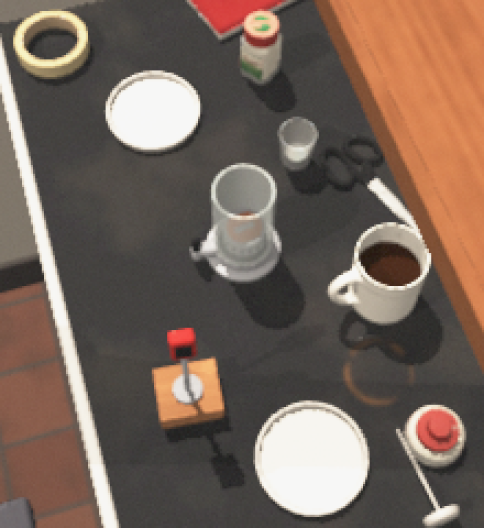

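Crop: the plain empty white dish B at crop (153,110) is the leftmost, with a similar one at (312,458) to the right. B is the target, at about (522,383). Next I'll move above the key for a wrist view.

Call:
servo_tool(steps=[1,-1,-1,0,2,-2.2,-2,0,3,-3.7,-3.3,0,4,-5.2,-3.3,0,5,-6.6,-3.3,0,6,-8,-3.3,0,6.9,-9.4,-3.3,0,7.8,-10.8,-3.3,0,8.7,-12.2,-3.3,0,9.6,-13.5,-3.3,0,10.5,-14.8,-3.3,0,11.4,-16.1,-3.3,0], gripper=0.3)

```text
clock: 2.5
tool_pos: [401.0, -122.1, 330.8]
tool_rot: [3.14, -0.001, 0.363]
force: [1.7, 0.1, -0.1]
finger_gap: 59.9
finger_force: 0.0
```

Call:
servo_tool(steps=[1,-1.2,0,0,1.6,-2.2,0,0,2,-2.9,0,0,2,-2.9,0,0,2,-2.9,0,0])

```text
clock: 3.0
tool_pos: [426.0, -21.4, 330.4]
tool_rot: [3.141, 0.0, 0.365]
force: [-0.3, -0.4, 0.8]
finger_gap: 59.5
finger_force: 0.0
```

```bash
cat > w.py <<'E'
from h import *
import sys
name=sys.argv[1]; ts=sys.argv[2:]
o=robot.get_obs(); print(o['clock'],np.round(o['tool_pos'],1),np.round(o['tool_rot'],3),'F',np.round(o['force'],2),'gap',o['finger_gap'],o['finger_force'],'j',np.round(o['joint_positions'],2))
ci=robot.camera_info('wrist'); im=robot.capture('wrist'); save(im,name+'.png')
np.save('pics/'+name+'.npy',ci,allow_pickle=True)
Z=dict(key_grip=162,key_collar=30,key=17,key_stand=0,dish=0,column_mouth=140,column_seat=24,strainer_cap=52,column=0,strainer=24)
for t in ts:
    for x in robot.mark_of('wrist',t)[:3]: print(t,(np.array(x['at'])*[640,400]).round(1),round(x['conf'],2),onz(ci,x['at'],Z[t]).round(1))
E
python3 w.py w1 key_grip key_collar key key_stand
```

```text
3.0 [426.  -21.4 330.4] [3.141 0.    0.365] F [-0.27 -0.43  0.79] gap 59.54279580635569 0.0 j [ 0.25  0.09 -0.33  2.12  0.04  0.94 -1.31]
key_grip [317.1 136.7] 0.56 [466.9  -6.  162. ]
key_collar [317.8 126.9] 0.64 [466.6  -6.9  30. ]
key [312.6 125.2] 0.96 [ 4.654e+02 -1.000e-01  1.700e+01]
key_stand [316.9 136.4] 0.26 [452.5 -11.    0. ]
```

View pics/w1.png

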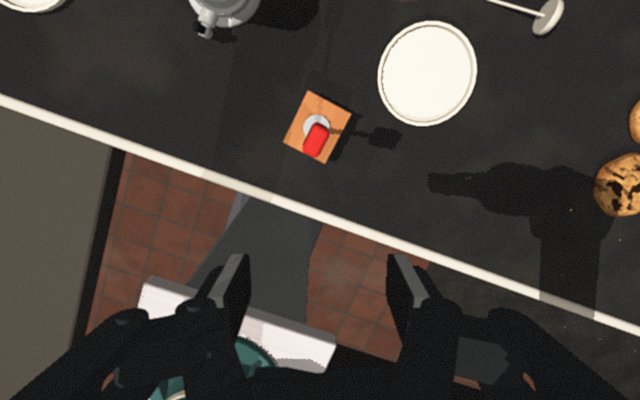

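Wrist view: stand at (318,127), red handle at (316,140), mostly end-on, and the near look-alike dish at (428,73). Next I'll get the stand's yaw from its outline.

```bash
cat > st.py <<'E'
from h import *
import sys
from scipy.optimize import minimize
name=sys.argv[1]
im=cv2.cvtColor(cv2.imread(f'pics/{name}.png'),cv2.COLOR_BGR2HSV); ci=np.load(f'pics/{name}.npy',allow_pickle=True).item()
u0,v0=int(sys.argv[2]),int(sys.argv[3]); r=int(sys.argv[4])
H,S,V=[im[...,i].astype(int) for i in range(3)]
win=np.zeros(H.shape,bool); win[max(0,v0-r):v0+r,max(0,u0-r):u0+r]=1
red=((H<5)|(H>172))&(S>170)&(V>110)&win
org=(H>=5)&(H<20)&(S>90)&(V>70)&win
m=(red|org).astype(np.uint8); 
def sil(parts):
    o=np.zeros((400,640),np.uint8)
    for pts in parts:
        q=np.array([proj(ci,p) for p in pts]); cv2.fillConvexPoly(o,cv2.convexHull((q*16).round().astype(np.int32)),1,shift=4)
    return o
def box(x,y,yaw,a,b,z0,z1):
    c,s=np.cos(yaw),np.sin(yaw)
    return [(x+c*i*a/2-s*j*b/2,y+s*i*a/2+c*j*b/2,z) for i in(-1,1) for j in(-1,1) for z in(z0,z1)]
def fit(mask,f,x0,d):
    mk=cv2.GaussianBlur(mask.astype(np.float32),(0,0),1.5)
    c=lambda p:((cv2.GaussianBlur(f(p).astype(np.float32),(0,0),1.5)-mk)**2).sum()
    best=None
    for yaw in np.arange(-1.5,1.6,.3):
        q=minimize(c,[x0[0],x0[1],yaw],method='Nelder-Mead',options=dict(initial_simplex=[[x0[0],x0[1],yaw],[x0[0]+d,x0[1],yaw],[x0[0],x0[1]+d,yaw],[x0[0],x0[1],yaw+.2]],maxiter=150))
        if best is None or q.fun<best.fun: best=q
    return best
print('px',org.sum(),red.sum())
cl=cv2.morphologyEx(m,cv2.MORPH_CLOSE,np.ones((9,9)))
b=fit(cl,lambda p:sil([box(p[0],p[1],p[2],70,60,0,30),box(p[0],p[1],p[2],26,16,139,185)]),(457,-6),8)
print('stand+handle',b.x.round(3),b.fun)
b=fit(red,lambda p:sil([box(p[0],p[1],p[2],26,16,139,185)]),(457,-6),5)
print('handle',b.x.round(3),b.fun)
E
python3 st.py w1 318 130 50
```

```text
px 2081 551
stand+handle [ 4.64991e+02 -5.16600e+00 -1.16000e-01] 11.643762588500977
handle [ 4.63939e+02 -4.78600e+00 -3.90000e-02] 58.22232437133789
```

Call:
servo_tool(steps=[0.4,0,0.6,1.4,0.8,0,1.3,2.8,1.2,0,2,4.2,1.4,-0.05,2.6,5.5,1.4,-0.05,2.67,5.5,1.4,-0.05,2.67,5.5,1.4,-0.05,2.67,5.5])

```text
clock: 3.95
tool_pos: [464.9, -5.5, 251.0]
tool_rot: [3.141, -0.001, -0.115]
force: [0.8, -0.7, -0.3]
finger_gap: 59.9
finger_force: 0.0
```

```bash
python3 w.py w2 key_grip key_stand; python3 st.py w2 318 180 170
```

```text
3.95 [464.9  -5.5 251. ] [ 3.141e+00 -1.000e-03 -1.150e-01] F [ 0.81 -0.66 -0.3 ] gap 59.86732013148597 0.0 j [ 0.14  0.25 -0.27  2.15  0.1   0.76 -1.88]
key_grip [317.5 208.7] 0.87 [466.7  -5.4 162. ]
key_stand [318.6 168.6] 0.78 [464.8  -6.4   0. ]
px 8499 843
stand+handle [ 4.6521e+02 -4.9110e+00 -1.1000e-01] 6829.587890625
handle [ 4.63204e+02 -4.03400e+00 -1.27000e-01] 392.5205078125
```

View pics/w2.png

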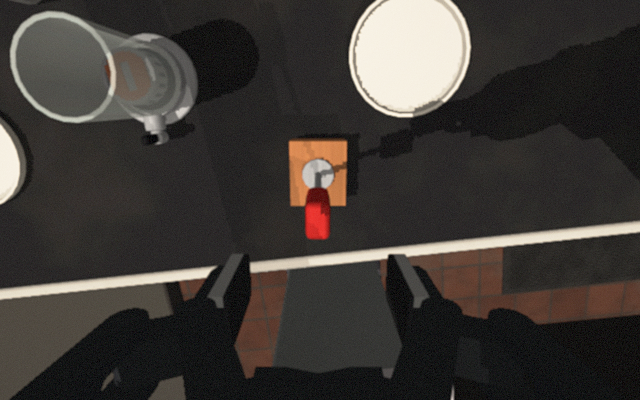

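The handle is centred between the fingers (317,215), aligned with the stand. Through the glass the copper cap's slot is visible at (127,78). Now descend and grip.

Call:
servo_tool(steps=[0,0,1.2,0,0,0,2.4,0,0,0,3.2,0,0,0,3.6,0,0,0,3.6,0,0,0,3.6,0])

```text
clock: 4.7
tool_pos: [465.6, -4.9, 143.0]
tool_rot: [-3.141, -0.002, -0.116]
force: [0.1, 0.2, -0.1]
finger_gap: 60.1
finger_force: 0.0
```

Call:
servo_tool(steps=[0,0,0,0,0,0,0,0,0,0,0,0,0,0,0,0,0,0,0,0,0,0,0,0,0,0,0,0,0,0,0,0], gripper=1, newtons=80)

```text
clock: 5.5
tool_pos: [465.7, -5.0, 143.1]
tool_rot: [-3.142, -0.002, -0.116]
force: [-0.6, -0.4, 7.2]
finger_gap: 14.9
finger_force: 78.4
```

Call:
servo_tool(steps=[0,0,-0.6,0,0,0,-1.6,0,0,0,-2.8,0,0,0,-4,0,0,0,-5,0,0.1,-1,-5,0,0.3,-2.2,-5,0,0.4,-3.4,-5,0,0.5,-4.6,-5,0,0.6,-5.6,-5,0,0.6,-5.8,-5,0,0.6,-5.8,-5,0])

```text
clock: 6.7
tool_pos: [502.3, 166.8, 291.9]
tool_rot: [3.141, 0.001, -0.113]
force: [-0.5, -0.9, -0.6]
finger_gap: 15.3
finger_force: 78.0
```

Call:
servo_tool(steps=[0,0,0,0,0,0,0,0,0,0,0,0])

```text
clock: 7.0
tool_pos: [502.7, 164.1, 292.1]
tool_rot: [3.141, 0.0, -0.119]
force: [0.6, 0.2, -0.0]
finger_gap: 15.1
finger_force: 78.0
```

```bash
python3 w.py w3 column_mouth column_seat strainer_cap column key_grip; python3 -c "
import cv2;i=cv2.imread('pics/w3.png');cv2.imwrite('pics/w3b.png',cv2.resize(i,(800,500),interpolation=3))"
```

```text
7.0 [502.7 164.1 292.1] [ 3.141  0.    -0.119] F [ 0.64  0.17 -0.01] gap 15.07550076539861 77.99213647842407 j [-0.11  0.29 -0.36  1.97  0.13  0.9  -2.23]
column_mouth [142.1 160.9] 0.21 [545.5 311.1 140. ]
strainer_cap [312.7  96.5] 0.75 [581.9 159.9  52. ]
column [319.1 293.4] 0.58 [315.8 184.4   0. ]
column [311.9  97.9] 0.19 [581.1 161.7   0. ]
key_grip [317.8 291.8] 0.87 [414.4 174.6 162. ]
```

View pics/w3b.png

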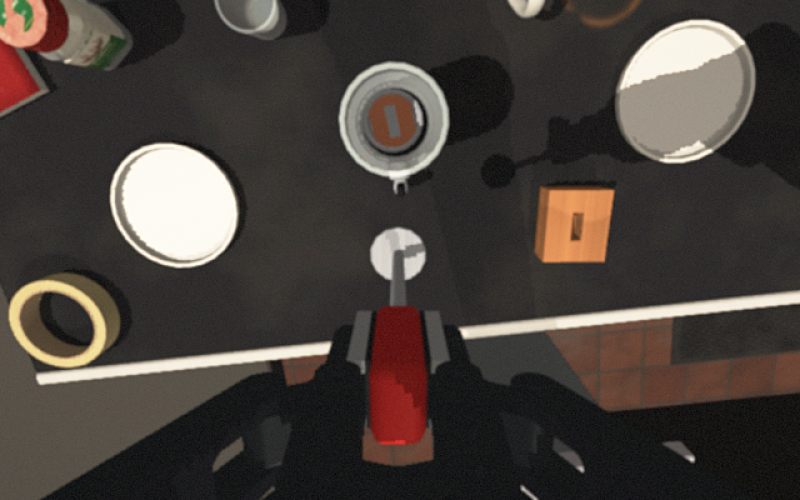

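Picture: copper cap at (392,121)/800 with its slot slightly tilted from image vertical, collar of the held key at (398,254), dish B at (175,205), spigot at (401,185). Next I'll measure the cap, slot, rim, collar and dish.

Run:
```python
from h import *
b=cv2.imread('pics/w3.png'); hsv=cv2.cvtColor(b,cv2.COLOR_BGR2HSV); ci=np.load('pics/w3.npy',allow_pickle=True).item()
n=lambda u:(u[0]/640,u[1]/400)
H,S,V=[hsv[...,i].astype(int) for i in range(3)]
y0,x0=65,285; sl=(slice(65,135),slice(285,345))
cop=((H<15)&(S>90)&(V>50))[sl].astype(np.uint8)
k,l,st,ce=cv2.connectedComponentsWithStats(cop); j=1+st[1:,4].argmax(); m=(l==j).astype(np.uint8)
cs,_=cv2.findContours(m,0,1); c=max(cs,key=len); h=cv2.convexHull(c); e=cv2.fitEllipse(h)
print('cap ellipse',e[0][0]+x0,e[0][1]+y0,e[1],onz(ci,n((e[0][0]+x0+.5,e[0][1]+y0+.5)),52).round(1))
f=np.zeros_like(m); cv2.drawContours(f,[h],-1,1,-1)
er=cv2.erode(f,np.ones((5,5)))
s=(er>0)&(m==0); k,l,st,ce=cv2.connectedComponentsWithStats(s.astype(np.uint8)); j=1+st[1:,4].argmax()
vv,uu=np.nonzero(l==j); P=np.array([onz(ci,n((u+x0+.5,v+y0+.5)),52)[:2] for u,v in zip(uu,vv)])
mu=P.mean(0); w,v=np.linalg.eigh(np.cov(P.T)); 
print('slot',len(P),mu.round(1),'len',np.sqrt(12*w),'yaw',np.arctan2(v[1,1],v[0,1]))
C=np.array([onz(ci,n((u+x0+.5,v_+y0+.5)),52)[:2] for (u,v_) in h[:,0]]); print('cap circle',cv2.minEnclosingCircle(C.astype(np.float32)))
# white/grey: dish, collar
for nm,(a0,b0,a1,b1),z,th in [('dish',(70,100,210,230),12,170),('collar',(280,170,360,232),183,120)]:
    w_=(hsv[b0:b1,a0:a1,2]>th)&(hsv[b0:b1,a0:a1,1]<60); k,l,st,ce=cv2.connectedComponentsWithStats(w_.astype(np.uint8)); j=1+st[1:,4].argmax()
    cs,_=cv2.findContours((l==j).astype(np.uint8),0,1); h=cv2.convexHull(max(cs,key=len))
    C=np.array([onz(ci,n((u+a0+.5,v_+b0+.5)),z)[:2] for (u,v_) in h[:,0]]); A=np.c_[2*C,np.ones(len(C))]; q=np.linalg.lstsq(A,(C**2).sum(1),rcond=None)[0]
    print(nm,q[:2],'r',np.sqrt(q[2]+q[:2]@q[:2]))
s1=onz(ci,n((401/1.25,185/1.25)),30);print('spigot',s1)
cv2.imwrite('pics/colcrop.png',cv2.resize(b[35:160,250:385],None,fx=4.4,fy=4.4,interpolation=3))
```

```text
cap ellipse 313.6054496765137 95.89110946655273 (38.55475616455078, 42.79898452758789) [581.8 158.4  52. ]
slot 227 [581.3 158.7] len [ 9.34919802 26.0128741 ] yaw -3.036420979231852
cap circle ((581.3663940429688, 158.6458282470703), 21.65064239501953)
dish [525.9116582  383.52912677] r 61.90820206232065
collar [501.71881934 163.80523448] r 16.863605716147873
spigot [524.05096947 157.84372241  30.        ]
```

View pics/colcrop.png

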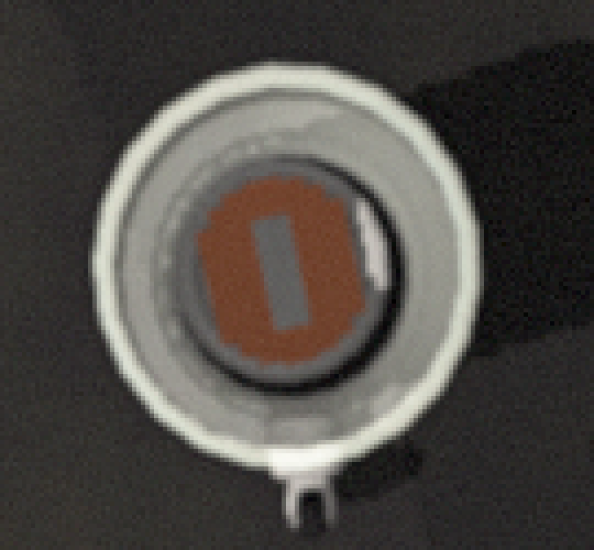

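Slot centre is (581.3,158.7) and yaw ≈ 0.105, with the measured 26.0 x 9.3 mm matching the given size. Dish B centre is (525.9,383.5), r 61.9 vs 62 given. Moving the key over the slot.

Call:
servo_tool(steps=[0.7,-0.04,0,-0.7,1.4,-0.08,0,-1.4,2.1,-0.12,0,-2.1,2.64,-0.14,0,-2.55,2.64,-0.14,0,-2.55,2.64,-0.14,0,-2.55,2.64,-0.14,0,-2.55])

```text
clock: 8.0
tool_pos: [580.7, 161.0, 292.0]
tool_rot: [3.141, 0.001, 0.107]
force: [-0.3, -0.2, 0.3]
finger_gap: 15.0
finger_force: 78.0
```

Run:
```python
from h import *
T=[];Rr=[];F=[]
for i in range(6):
    o=robot.get_obs();T.append(o['tool_pos']);Rr.append(o['tool_rot'][2]);F.append(o['force']); ci=robot.camera_info('wrist'); robot.capture('side' if i<5 else 'wrist')
print(np.round(T,1),np.round(Rr,3),np.round(F,1)); print(o['joint_positions'].round(2))
im=robot.capture('wrist');save(im,'w4.png');np.save('pics/w4.npy',ci,allow_pickle=True)
ci3=np.load('pics/w3.npy',allow_pickle=True).item()
b=cv2.imread('pics/w3.png');g=cv2.cvtColor(b,cv2.COLOR_BGR2GRAY)
# rim outer edge in w3: radial scan
C=np.array([315.2,94.5]);pts=[]
for a in np.arange(0,2*np.pi,.1):
    if abs(a-np.pi/2)<.4: continue
    rr=np.arange(50,36,-.25); v=[g[int(round(C[1]+r*np.sin(a))),int(round(C[0]+r*np.cos(a)))] for r in rr]
    i=next((i for i,x in enumerate(v) if x>110),None)
    if i: pts.append(onz(ci3,((C[0]+.5+rr[i]*np.cos(a))/640,(C[1]+.5+rr[i]*np.sin(a))/400),140)[:2])
P=np.array(pts);q=np.linalg.lstsq(np.c_[2*P,np.ones(len(P))],(P**2).sum(1),rcond=None)[0];print('rim',q[:2],np.sqrt(q[2]+q[:2]@q[:2]))
```

```text
[[580.7 161.  292. ]
 [580.8 161.1 292.1]
 [580.9 161.  292.2]
 [581.1 161.  292.3]
 [581.3 161.  292.4]
 [581.4 160.9 292.4]] [0.107 0.107 0.107 0.107 0.107 0.107] [[-0.3 -0.2  0.3]
 [ 0.8 -0.4 -0.9]
 [-0.6  0.5 -0.9]
 [-0.  -0.4 -0.5]
 [-0.7 -0.2 -1.5]
 [ 0.   0.3 -1.2]]
[-0.06  0.4  -0.39  1.82  0.18  0.96 -1.98]
rim [579.65484803 157.07365343] 35.89292061116107
```

Call:
servo_tool(steps=[-0.04,0.05,0,0,-0.04,0.05,0.5,0,-0.04,0.05,1,0,-0.04,0.05,1.5,0,-0.04,0.05,2,0,-0.04,0.05,2.5,0,-0.04,0.05,3,0,-0.04,0.05,3.1,0,-0.04,0.05,3.1,0,-0.04,0.05,3.1,0,-0.04,0.05,3.1,0])

```text
clock: 9.45
tool_pos: [581.6, 159.5, 200.1]
tool_rot: [-3.141, -0.002, 0.106]
force: [0.9, -0.1, -0.8]
finger_gap: 15.0
finger_force: 78.0
```

```bash
python3 w.py w5 strainer_cap; python3 -c "
import cv2;i=cv2.imread('pics/w5.png');cv2.imwrite('pics/w5b.png',cv2.resize(i[130:400,200:440],(711,600)[::1] and (533,600),interpolation=3))"
```

```text
9.45 [581.6 159.5 200.1] [-3.141e+00 -2.000e-03  1.060e-01] F [ 0.87 -0.15 -0.8 ] gap 14.995573002448298 77.97331094741821 j [-0.09  0.5  -0.36  1.91  0.24  0.78 -2.04]
strainer_cap [318.7 191.8] 0.86 [580.5 158.3  52. ]
```

View pics/w5b.png

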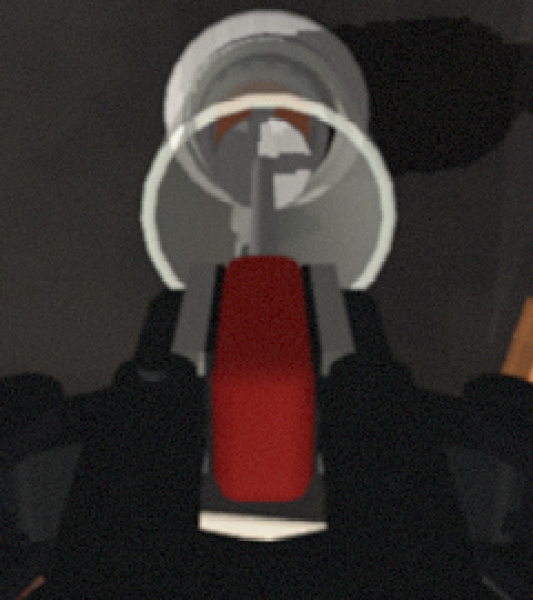

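Seen laterally, the collar (col ~263) lines up with the slot end (col ~262). Now lower gently to just past the cap surface.

Call:
servo_tool(steps=[0,0,0.2,0,0,0,0.4,0,0,0,0.6,0,0,0,0.65,0,0,0,0.7,0,0,0,0.75,0,0,0,0.8,0,0,0,0.85,0,0,0,0.87,0,0,0,0.87,0,0,0,0.87,0,0,0,0.87,0])

```text
clock: 10.75
tool_pos: [581.0, 159.2, 173.2]
tool_rot: [-3.142, -0.0, 0.106]
force: [-0.4, 0.7, -1.4]
finger_gap: 15.3
finger_force: 78.0
```

```bash
cat > f.py <<'E'
from h import *
T=[];F=[];M=[]
for i in range(5):
    o=robot.get_obs();T.append(np.r_[o['tool_pos'],o['tool_rot'][2]*100]);F.append(o['force']);M.append(o['wrist_torque']); robot.capture('side')
print(o['clock'],'pos',np.mean(T,0).round(1),T[-1].round(1),'F',np.mean(F,0).round(2),'M',np.mean(M,0).round(3),o['finger_gap'])
E
python3 f.py
```

```text
10.95 pos [581.  159.2 173.2  10.6] [581.  159.2 173.1  10.6] F [-0.04  0.26 -0.68] M [ 0.    -0.003  0.008] 15.193924486889177
```

Call:
servo_tool(steps=[0,0,0.04,0,0,0,0.08,0,0,0,0.12,0,0,0,0.16,0,0,0,0.2,0,0,0,0.24,0,0,0,0.26,0,0,0,0.26,0,0,0,0.26,0,0,0,0.26,0])

```text
clock: 12.0
tool_pos: [580.9, 159.2, 165.3]
tool_rot: [-3.142, 0.0, 0.106]
force: [0.7, -0.1, -0.6]
finger_gap: 15.1
finger_force: 78.0
```

```bash
python3 f.py
```

```text
12.2 pos [580.9 159.1 165.3  10.6] [580.9 159.1 165.3  10.6] F [ 0.28 -0.23 -1.03] M [-0.018 -0.009 -0.004] 14.948408726900396
```

Still no contact; feel on to the collar.

Call:
servo_tool(steps=[0,0,0.03,0,0,0,0.06,0,0,0,0.08,0,0,0,0.1,0,0,0,0.1,0,0,0,0.1,0,0,0,0.1,0])

```text
clock: 12.95
tool_pos: [581.1, 159.2, 162.6]
tool_rot: [-3.142, -0.0, 0.106]
force: [-2.3, 0.1, 5.8]
finger_gap: 14.9
finger_force: 78.7
```

```bash
python3 f.py
```

```text
13.15 pos [581.1 159.2 162.6  10.6] [581.1 159.2 162.5  10.6] F [-0.99 -0.35  5.29] M [-0.184  0.284  0.018] 14.922090370975875
```

Collar contact (about +6 N) at TCP z≈163–164, so the crossbar is through. Back off 3 mm, then turn 80° slowly.

Call:
servo_tool(steps=[0,0,-0.06,0,0,0,-0.1,0,0,0,-0.1,0,0,0,-0.1,-1,0,0,-0.1,-2,0,0,-0.1,-3,0,0,-0.1,-4,0,0,-0.1,-5,0,0,-0.1,-6,0,0,-0.1,-7,0,0,-0.1,-8,0,0,-0.1,-8])

```text
clock: 14.4
tool_pos: [580.8, 159.5, 165.0]
tool_rot: [-3.14, -0.0, 0.804]
force: [-0.6, -0.7, 2.5]
finger_gap: 14.8
finger_force: 78.3
```

```bash
python3 f.py
```

```text
14.6 pos [580.7 159.5 165.1  80.3] [580.7 159.6 165.2  80.3] F [-0.64  0.69  1.55] M [0.241 0.162 0.023] 15.126056008305596
```

Call:
servo_tool(steps=[0,0,-0.05,0,0,0,-0.05,-1,0,0,-0.05,-2,0,0,-0.05,-3,0,0,-0.05,-4,0,0,-0.05,-5,0,0,-0.05,-6,0,0,-0.05,-7,0,0,-0.05,-8,0,0,-0.05,-8,0,0,-0.05,-8])

```text
clock: 15.75
tool_pos: [580.5, 159.0, 166.4]
tool_rot: [-3.141, 0.0, 1.501]
force: [-0.6, 1.9, -2.2]
finger_gap: 15.0
finger_force: 78.0
```

```bash
python3 f.py
```

```text
15.95 pos [580.7 159.  166.6 150.1] [580.9 159.  166.7 150.2] F [-0.92  0.99 -1.26] M [0.335 0.228 0.002] 15.016682760439668
```

Call:
servo_tool(steps=[0,0,-0.05,0,0,0,-0.1,0,0,0,-0.15,0,0,0,-0.2,0,0,0,-0.25,0,0,0,-0.3,0,0,0,-0.35,0,0,0,-0.4,0,0,0,-0.4,0,0,0,-0.4,0])

```text
clock: 17.0
tool_pos: [580.9, 159.1, 178.8]
tool_rot: [3.142, 0.0, 1.503]
force: [-0.6, 0.8, -2.7]
finger_gap: 15.2
finger_force: 77.9
```

```bash
python3 f.py
```

```text
17.2 pos [580.9 159.1 178.7 150.3] [580.9 159.1 178.7 150.3] F [ 0.19  0.22 -3.39] M [-0.013 -0.011  0.007] 15.069499886248641
```

The strainer is hanging (−3.4 N). Draw it out, easing toward the tube axis.

Call:
servo_tool(steps=[-0.01,-0.01,-0.2,0,-0.03,-0.02,-0.5,0,-0.05,-0.03,-0.9,0,-0.05,-0.03,-1.3,0,-0.05,-0.03,-1.7,0,-0.05,-0.03,-2.1,0,-0.05,-0.03,-2.5,0,-0.05,-0.03,-2.9,0,-0.05,-0.03,-3.3,0,-0.05,-0.03,-3.7,0,-0.05,-0.03,-4.1,0,-0.05,-0.03,-4.4,0])

```text
clock: 18.45
tool_pos: [580.1, 157.9, 312.1]
tool_rot: [3.141, -0.0, 1.503]
force: [-0.0, 0.5, -4.4]
finger_gap: 15.2
finger_force: 78.1
```

Call:
servo_tool(steps=[0,0,0,0,0,0,0,0,0,0,0,0])

```text
clock: 18.75
tool_pos: [579.5, 157.3, 310.0]
tool_rot: [-3.14, 0.001, 1.503]
force: [0.7, -0.5, -3.3]
finger_gap: 14.9
finger_force: 78.1
```

```bash
python3 f.py; python3 w.py w6 strainer_cap; python3 -c "
import cv2;i=cv2.imread('pics/w6.png');j=cv2.imread('pics/side0.png')
from h import *
s=cv2.cvtColor(robot.capture('side'),cv2.COLOR_RGB2BGR)
a=cv2.resize(i[60:330,180:460],(400,386));b=cv2.resize(s[80:270,200:400],(400,380));c=np.zeros((386,800,3),np.uint8);c[:386,:400]=a;c[:380,400:]=b;cv2.imwrite('pics/w6b.png',c)"
```

```text
18.95 pos [579.5 157.4 310.1 150.3] [579.7 157.6 310.3 150.3] F [ 0.1  -0.33 -3.58] M [ 0.023 -0.009  0.012] 15.012570055616202
19.0 [579.7 157.6 310.3] [-3.141  0.     1.503] F [ 0.46  0.29 -3.01] gap 14.979004710025144 78.11735272407532 j [ 0.25  0.46 -0.82  1.79  0.38  1.06 -0.78]
```

View pics/w6b.png

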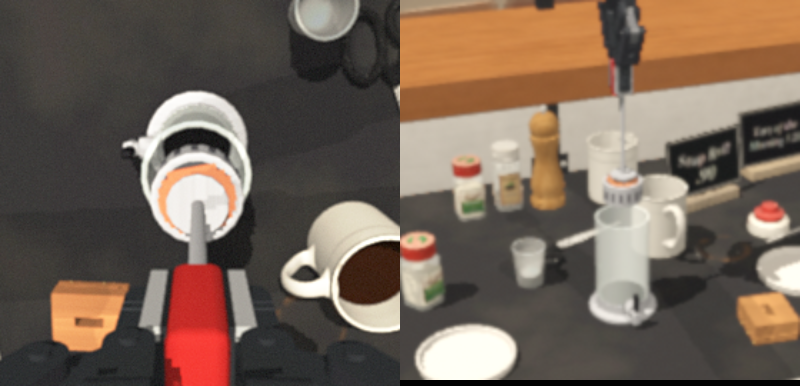

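The strainer hangs from the key, above the rim (side view: bottom at (622,203), rim below at ~(622,212)), with the cap seen level under the collar. Rise a bit more, then carry it smoothly to the dish.

Call:
servo_tool(steps=[0,0,-0.3,0,0,0,-0.6,0,0.1,0,-0.7,0,0.4,-0.1,-0.7,0,0.8,-0.25,-0.7,0,1.3,-0.4,-0.7,0,1.9,-0.6,-0.7,0,2.5,-0.8,-0.7,0,3.1,-1,-0.7,0,3.7,-1.15,-0.7,0,4.3,-1.35,-0.7,0,4.9,-1.5,-0.7,0])

```text
clock: 20.35
tool_pos: [543.4, 310.0, 331.5]
tool_rot: [-3.14, -0.0, 1.505]
force: [-0.4, -0.5, -3.8]
finger_gap: 15.1
finger_force: 78.1
```

Call:
servo_tool(steps=[0.6,-0.2,0,0,1.1,-0.35,0,0,1.6,-0.5,0,0,2,-0.65,0,0,2.3,-0.74,0,0,2.45,-0.78,0,0,2.49,-0.8,0,0,2.49,-0.8,0,0,2.49,-0.8,0,0,2.49,-0.8,0,0,2.49,-0.8,0,0,2.49,-0.8,0,0])

```text
clock: 21.55
tool_pos: [526.3, 383.3, 331.8]
tool_rot: [3.142, 0.0, 1.502]
force: [-0.0, 0.1, -4.3]
finger_gap: 14.8
finger_force: 78.1
```

```bash
python3 f.py; python3 w.py w7 dish
python3 - <<'E'
from h import *
b=cv2.imread('pics/w7.png'); hsv=cv2.cvtColor(b,cv2.COLOR_BGR2HSV)
s=cv2.cvtColor(robot.capture('side'),cv2.COLOR_RGB2BGR)
c=np.zeros((420,800,3),np.uint8);c[:350,:400]=cv2.resize(b[50:330,160:480],(400,350));c[:,400:]=cv2.resize(s[70:280,120:320],(400,420));cv2.imwrite('pics/w7b.png',c)
E
```

```text
21.75 pos [526.3 383.4 331.8 150.2] [526.2 383.6 331.8 150.3] F [-0.2   0.41 -3.74] M [ 0.015 -0.001  0.009] 14.981906704554607
21.8 [526.2 383.6 331.8] [-3.142  0.     1.503] F [-0.65  0.07 -2.94] gap 15.500193054927776 78.14141035079956 j [-0.15  0.51 -0.82  1.65  0.41  1.15 -1.14]
dish [317.7 151.9] 0.95 [527.7 389.3   0. ]
```

View pics/w7b.png

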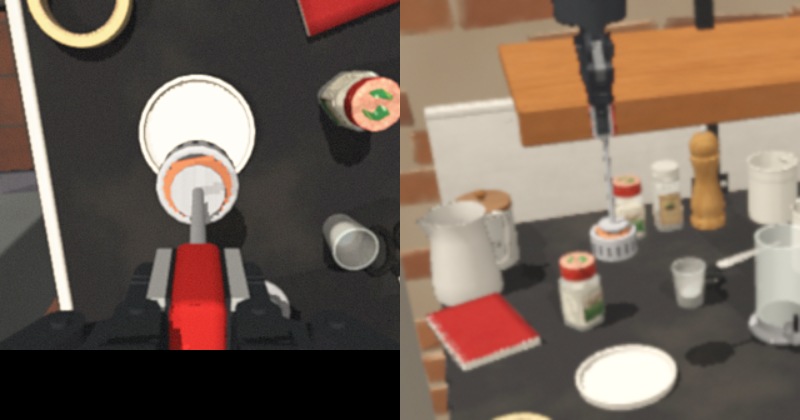

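Wrist view: strainer over the dish, which is centred near (197,130) in the left half; its upper arc is visible, and jar and glass are untouched. I'll refine the dish centre from the visible arc.

Run:
```python
from h import *
from scipy.optimize import least_squares
b=cv2.imread('pics/w7.png'); hsv=cv2.cvtColor(b,cv2.COLOR_BGR2HSV);ci=np.load('pics/w7.npy',allow_pickle=True).item()
C=np.array([317.5,152.]);P=[]
for a in np.arange(-np.pi-.1,.1,.08):
    for r in np.arange(62,38,-.25):
        u,v=C+r*np.array([np.cos(a),np.sin(a)])
        p=hsv[int(v),int(u)]
        if p[2]>140 and p[1]<60: P.append(onz(ci,(u/640,v/400),12)[:2]);break
P=np.array(P);q=least_squares(lambda c:np.hypot(*(P-c).T)-62,[526,383],loss='soft_l1');print(len(P),q.x,np.sqrt(2*q.cost/len(P)))
q=least_squares(lambda c:np.hypot(*(P-c[:2]).T)-c[2],[526,383,62],loss='soft_l1');print(q.x)
# cap/collar: strainer rim circle at z= 215
```

```text
42 [527.1511795 383.6184678] 0.46123041347352706
[527.10598481 382.91773195  62.55760848]
```

Call:
servo_tool(steps=[0,0,0.3,0,0,0,0.8,0,0,0,1.4,0,0,0,2,0,0,0,2.6,0,0,0,3.2,0,0,0,3.8,0,0,0,4.4,0,0,0,4.8,0,0,0,5,0,0,0,5,0,0,0,5,0])

```text
clock: 23.15
tool_pos: [526.5, 384.2, 182.4]
tool_rot: [3.141, -0.001, 1.503]
force: [0.4, -1.1, -3.3]
finger_gap: 15.3
finger_force: 78.0
```

```bash
python3 f.py
```

```text
23.35 pos [526.6 384.2 182.7 150.3] [526.6 384.1 182.7 150.3] F [-0.27 -0.2  -3.16] M [ 0.016 -0.006  0.018] 15.440618429726287
```

Call:
servo_tool(steps=[0,0,0.3,0,0,0,0.6,0,0,0,0.8,0,0,0,0.9,0,0,0,0.95,0,0,0,1,0,0,0,1.03,0,0,0,1.06,0,0,0,1.06,0,0,0,1.06,0])

```text
clock: 24.4
tool_pos: [526.4, 383.8, 150.3]
tool_rot: [3.141, -0.001, 1.503]
force: [-0.4, 0.2, -2.2]
finger_gap: 15.1
finger_force: 78.2
```

```bash
python3 f.py
```

```text
24.6 pos [526.4 383.8 150.3 150.3] [526.4 383.8 150.3 150.3] F [ 0.2   0.22 -2.16] M [ 0.031 -0.017  0.021] 15.238369973129712
```

Call:
servo_tool(steps=[0,0,0.02,0,0,0,0.04,0,0,0,0.06,0,0,0,0.08,0,0,0,0.1,0,0,0,0.12,0,0,0,0.12,0,0,0,0.12,0])

```text
clock: 25.45
tool_pos: [526.1, 383.7, 146.4]
tool_rot: [-3.142, -0.0, 1.503]
force: [-0.2, 0.7, -0.8]
finger_gap: 15.0
finger_force: 78.3
```

```bash
python3 f.py; python3 w.py w8 dish
python3 - <<'E'
from h import *
b=cv2.imread('pics/w8.png')
s=cv2.cvtColor(robot.capture('side'),cv2.COLOR_RGB2BGR)
c=np.zeros((420,800,3),np.uint8);c[:350,:400]=cv2.resize(b[50:330,160:480],(400,350));c[:,400:]=cv2.resize(s[170:282,180:287],(400,420));cv2.imwrite('pics/w8b.png',c)
E
```

```text
25.65 pos [526.1 383.7 146.4 150.3] [526.1 383.7 146.4 150.3] F [-0.09  0.83 -0.98] M [ 0.149 -0.008 -0.01 ] 14.833877262607263
25.7 [526.2 383.7 146.4] [-3.142 -0.     1.503] F [-0.06  1.02 -1.59] gap 15.31269279040841 78.29638838768005 j [-0.23  0.69 -0.7   1.82  0.59  0.84 -1.3 ]
dish [505.2 144. ] 0.64 [685.8 411.2   0. ]
```

View pics/w8b.png

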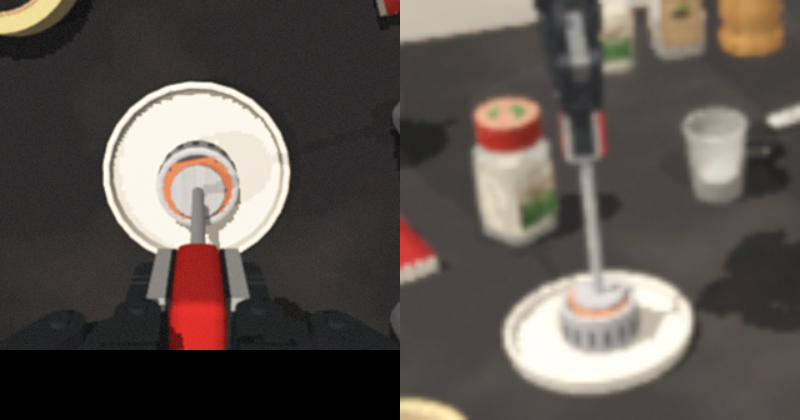

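The strainer sits flat in the middle of the dish (side view: base level at (598,345)), with only the key's weight on the wrist. Lower the collar onto the cap, then release.

Call:
servo_tool(steps=[0,0,0.02,0,0,0,0.04,0,0,0,0.06,0,0,0,0.07,0,0,0,0.07,0,0,0,0.07,0])

```text
clock: 26.45
tool_pos: [526.3, 383.9, 145.2]
tool_rot: [3.141, -0.0, 1.503]
force: [-0.3, -0.7, 4.5]
finger_gap: 15.2
finger_force: 79.5
```

```bash
python3 f.py
```

```text
26.65 pos [526.3 383.9 145.2 150.3] [526.2 383.8 145.2 150.3] F [-0.99 -0.87  5.55] M [-0.2    0.293 -0.008] 15.23423079113423
```

Call:
servo_tool(steps=[0,0,-0.03,0,0,0,-0.03,0,0,0,-0.03,0,0,0,-0.03,0], gripper=1, newtons=20)

```text
clock: 27.1
tool_pos: [526.3, 383.7, 145.2]
tool_rot: [3.141, -0.0, 1.503]
force: [-0.0, 0.2, 1.2]
finger_gap: 15.2
finger_force: 78.8
```

Call:
servo_tool(steps=[0,0,0,0,0,0,0,0,0,0,0,0,0,0,0,0,0,0,0,0,0,0,0,0,0,0,0,0,0,0,0,0], gripper=0.5)

```text
clock: 27.9
tool_pos: [526.2, 383.6, 145.2]
tool_rot: [-3.142, 0.0, 1.503]
force: [0.5, 1.0, -0.4]
finger_gap: 42.8
finger_force: 0.0
```

```bash
python3 f.py
python3 - <<'E'
from h import *
b=cv2.cvtColor(robot.capture('wrist'),cv2.COLOR_RGB2BGR)
s=cv2.cvtColor(robot.capture('side'),cv2.COLOR_RGB2BGR)
c=np.zeros((420,800,3),np.uint8);c[:350,:400]=cv2.resize(b[50:330,160:480],(400,350));c[:,400:]=cv2.resize(s[170:282,180:287],(400,420));cv2.imwrite('pics/w9b.png',c)
E
```

```text
28.1 pos [526.2 383.6 145.2 150.3] [526.2 383.6 145.2 150.3] F [ 0.09  0.23 -0.03] M [0.011 0.011 0.006] 42.88008135785871
```

Call:
servo_tool(steps=[0,0,-0.3,0,0,0,-0.8,0,0,0,-1.6,0,0,0,-2.6,0,0,0,-3.6,0,0,0,-4.6,0,0,0,-5,0,0,0,-5,0,0,0,-5,0,0,0,-5,0])

```text
clock: 29.25
tool_pos: [525.6, 382.5, 293.3]
tool_rot: [-3.139, 0.002, 1.503]
force: [-0.8, 0.5, -0.3]
finger_gap: 42.7
finger_force: 0.0
```

```bash
python3 f.py
python3 - <<'E'
from h import *
robot.capture('wrist');cw=robot.camera_info('wrist');robot.capture('scene');cs=robot.camera_info('scene');robot.capture('side');cd=robot.camera_info('side')
for t,z in [('key_grip',164),('key_collar',32),('strainer_cap',32),('strainer',4)]:
    for n,ci in (('wrist',cw),('scene',cs),('side',cd)):
        for x in robot.mark_of(n,t)[:1]: print(t,n,round(x['conf'],2),onz(ci,x['at'],z).round(1))
for t in ('mug','glass','cinnamon_jar'):
    for x in robot.mark_of('scene',t)[:1]: print(t,(np.array(x['at'])*[640,400]).round(1))
E
```

```text
29.45 pos [525.7 382.8 293.5 150.3] [525.9 383.2 294.  150.3] F [-0.09 -0.1  -0.49] M [ 0.007  0.004 -0.007] 42.891373710505356
key_grip wrist 0.68 [529.  380.9 164. ]
key_grip scene 0.51 [529.2 383.  164. ]
key_grip side 0.93 [521.8 381.  164. ]
key_collar wrist 0.65 [527.9 382.4  32. ]
key_collar scene 0.64 [528.4 378.6  32. ]
key_collar side 0.77 [532.  376.4  32. ]
strainer_cap wrist 0.92 [527.5 379.   32. ]
strainer_cap scene 0.59 [530.6 394.8  32. ]
strainer_cap side 0.55 [527.2 381.4  32. ]
strainer wrist 0.96 [526.7 378.3   4. ]
strainer scene 0.51 [532.4 379.4   4. ]
strainer side 0.66 [526.9 381.8   4. ]
mug [365.6 260. ]
glass [332.2 190.7]
cinnamon_jar [322.6 152.6]
```

The key is upright, the strainer is centred within a few mm, and the bystanders haven't moved. Handing in.

```bash
python3 -c "
from station import robot
print(robot.finish_job())"
```

```text
the job is handed in; nothing more can be done
None
```

The strainer is out of the column and stands flat in the middle of the leftmost dish, released with the key still upright in it; I handed in at about 30 s, but I viewed 11 pictures, one over the limit of 10.

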